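# Set the extractor's air damper to the third click

### The job

Set the bench extractor's damper lever by feel with the fingertips: first push the lever fully home against its closed end (the red mark, nearest the robot), then push it the other way and count the clicks, stopping at the third one and never running on to the fourth. Leave the lever resting in that third notch and take the fingers away. Only push the lever from one side at a time, never pinch it, and leave everything else on the bench as it stands.

Things in the scene. Friction and masses are not known exactly. Their poses are not given: they have to be found in the camera images.
- extractor: grey bench extractor, fixed: housing 180 (x) x 90 (y) x 50 mm, bright top plate, louvres at its near end, black duct stub (40 mm across, 30 mm long) at its far (+x) end. Origin: centre of the underside, on the bench. The lever slides along the housing's x axis at y = 0; opening is +x. Cross bars by the slot mark its six rests at x = -45 (red: closed), -27, -9, +9, +27, +45 mm
- damper (a joint): lever travel in m: 0 closed (hard stop); notches at 0.018, 0.036, 0.054 (third), 0.072, 0.090 (stop); starts near the first or second. The push rises to about 6 N (+0.4 N friction, +20 N per m/s) 7 mm before the crest midway between rests, fades to nil on the crest, then the lever snaps up to 9 mm ahead into the next notch: a click. Let go off a crest, it settles within 2 mm of a notch
- lever_mid (a point): middle of the lever's black paddle, 80 mm above the bench. Paddle: 18 mm thick along the travel, 36 mm wide across it, 42 mm tall (59 to 101 mm above the bench, 9 mm clear of the top plate), on a thin steel stem with an orange pointer at its foot. Axes are the housing's
- third_notch (a point): where lever_mid stands when the lever rests in the third notch; fixed to the housing
- pad_closed: black pad, 7 mm thick, on the paddle's face toward the closed end (the face to push to open). Its frame is that of the lever: origin on the bench under the paddle, x toward open
- pad_open: black pad, 7 mm thick, on the paddle's face toward the open end (the face to push to close). Same frame as pad_closed
- jar_ochre: paint jar with white cap and ochre-yellow band, 48 mm across, 62 mm tall; loose bystander. Origin: centre of its underside
- jar_umber: paint jar with white cap and brown band, 48 mm across, 62 mm tall; loose bystander. Origin: centre of its underside
- jar_green: paint jar with white cap and green band, 48 mm across, 58 mm tall; loose bystander. Origin: centre of its underside
- masking_tape: roll of cream masking tape lying flat, 102 mm across, 24 mm tall; loose bystander. Origin: centre of its underside
- sanding_block: cork sanding block, 55 x 95 x 32 mm; loose bystander. Origin: centre of its underside
- glue_bottle: white glue bottle with red nozzle, standing, 34 x 52 mm, 143 mm tall; loose bystander. Origin: centre of its underside

How it is judged:
On the way, in this order (a step that is already met when the one before it is completed fails the run):
1. the lever is pushed home to its closed end (value of joint damper below 0.004 m), for 0.2 s.
2. the lever has clicked into the third notch (value of joint damper between 0.049 and 0.059 m), for 0.2 s.
At the end, for the whole second after the job is handed in: the lever rests, still and let go, in the third notch (joint damper within 4 mm of 0.054), after having been home at its closed end (below 4 mm) (value of joint damper between 0.05 and 0.058 m and distance between lever_mid and third_notch below 0.005 m and not (velocity of joint damper above 0.01 m/s or velocity of joint damper below -0.01 m/s)); the robot touches nothing.
It fails at once if the lever is run past the crest into the fourth notch (value of joint damper above 0.065 m).
It fails at once if the lever is pinched (fingers press on both of its pads at once) (contact force between the fingers and pad_closed above 2 N and contact force between the fingers and pad_open above 2 N).
It fails at once if a bystander is moved or lifted (more than 20 mm) (distance of any of jar_ochre, jar_umber, jar_green, masking_tape, sanding_block, glue_bottle from where it was at the start of the episode above 0.02 m).
It also fails if it takes over 64 s, if anything falls off the work surface, if the arm or the gripper's body presses on something with over 40 N, if the wrist force passes 120 N, or if a joint passes its speed limit or range.

### The arm

A 6-joint arm with a two-finger parallel gripper is mounted at the origin on the work surface; the furniture and walls round the work are solid. World frame = base frame: x ahead of the robot, y to its left, z up, the work surface at z = 0. Lengths are in m, angles in rad, forces in N, time in s.
With the tool pointing down it reaches from about 0.25 to 0.8 m from the base axis. Payload 8.5 kg.
Tool frame: the origin (TCP) lies between the finger pads; the fingertips stand 17 mm ahead of it and the grasp point (between the pads) lies 2 mm behind it; z points along the fingers, y is the line along which they close (so a half turn about z gives the same grasp; the last joint's range is limited). The gripper opens to 85 mm and grips with 20 to 120 N. Pads are 22 mm wide; open, the fingers measure 114 mm over their backs; the gripper's body (76 mm by 85 mm) begins 54 mm behind the grasp point. The pads swing forward as they close: fully open they stand 13 mm farther back than shut.
Start: joints at [1.245, 0.238, -0.013, 1.319, 0, 1.571], TCP at [0.168, 0.497, 0.248] pointing down, gripper open.
Joint ranges: [-2.66, 2.66], [-1.03, 1.9], [-1.14, 1.46], [-1.82, 2.27], [-1.45, 1.34], [-3.14, 3.14]. Speed limits (rad/s): [2.22, 2.22, 2.79, 3.14, 3.14, 3.14].

### API

Orientations are given as a 3x3 rotation matrix whose columns are the frame's x, y, z axes.
In Python, from plant import env, vision gives the robot as it stands. The module is installed in compiled form; this text tells all that it offers.
- The arm moves only by the shell command python3 -m creep 'ROWS' [FORCE]. ROWS is JSON, a list of rows, each a list of 7 numbers: the finger opening in cm, from 0 to 8.54, then the shift along the tool's x, y, z in cm, then the turn, a rotation vector about the tool's x, y, z in degrees. In form: [[claw, dx, dy, dz, rx, ry, rz], ...]. A call has 1 to 10 rows; each row shifts and turns the commanded pose from where the row before left it, along the tool's axes as they then stand; what a row does not reach is not made up. A row lasts 1/10 s, in which the tool goes at most 50 mm and 8.59 degrees, less where a joint would pass 70% of its speed; a pose out of reach is approached as far as the arm can. A call with a gripper value outside its range is refused whole. The fingers move at their own pace and stop on an object; FORCE is the grip in N (left out, the last holds). Time passes only in rows, so rows that do not move let the fingers close. It gives the time, the measured TCP pose, the force, the opening and the grip force at its end, in the units of the state.
- env.get_state(): the state, without advancing time (a new reading comes with each control period).
- vision.capture(name): name is "side" or "top"; returns the picture (400x640x3 uint8, red, green, blue); there is no depth.
- vision.camera_model(name): a dict with "mtx" (3x3 intrinsics, pixels), "R" (3x3) and "t" (3): a world point X has camera coordinates R X + t. Camera axes: x right, y down, z forward; pixel columns grow to the right and rows downward; lengths in m; the calibration is good to about 2 mm. A picture is of the moment at which its call begins. camera_model takes no time and is no camera call.
- env.close_job(): hands the job in; it is judged then, once.
The state is a dict: "t": time; "qpos": joint angles; "qvel": joint speeds; "joint_efforts": joint torques, N m; "eef_pos": TCP position; "tcp_rot": TCP orientation; "ft_force": force on the tool from outside, world axes, zero at the start; "ft_torque": the same for the moment, N m; "gripper_width": finger opening in m; "grip_force": force on a finger pad.
Only numpy, scipy, OpenCV 4.12 (cv2) and the standard library are available. Lean on these libraries where they do the work, as an engineer would, in place of code of your own. Each camera call takes 0.05 s, during which the arm holds its last target. There are 200 camera calls.

## Working session

There is one attempt and no reset: what is moved stays moved. The work goes in short steps, Python scripts to look and compute and a shell command to move; the robot and the scene stay as the last step left them, time stands still between calls to the robot, and variables do not carry over. Pictures are saved under pics/ and viewed, at most 10 in all, crops included, and the job is handed in when it is done.

```bash
mkdir -p pics
python3 - <<'E'
from plant import env, vision
import cv2
for n in ("top","side"):
    cv2.imwrite(f"pics/{n}0.png",vision.capture(n)[:,:,::-1])
    m=vision.camera_model(n);print(n,m["mtx"].round(1).tolist(),m["R"].round(3).tolist(),m["t"].round(3).tolist())
s=env.get_state();print(s["t"],s["eef_pos"],s["tcp_rot"],s["gripper_width"],s["ft_force"])
E
```

```text
top [[371.2, 0.0, 322.1], [0.0, 371.2, 197.0], [0.0, 0.0, 1.0]] [[0.002, -1.0, 0.021], [-0.982, -0.006, -0.187], [0.187, -0.02, -0.982]] [-0.06, 0.521, 1.028]
side [[443.3, 0.0, 318.0], [0.0, 443.3, 205.3], [0.0, 0.0, 1.0]] [[-0.831, -0.556, 0.013], [-0.474, 0.695, -0.541], [0.292, -0.455, -0.841]] [0.398, 0.339, 0.879]
0.1 [0.16793538 0.4970314  0.24775037] [[-9.47387109e-01  3.20089865e-01 -3.80782563e-04]
 [ 3.20090089e-01  9.47386309e-01 -1.23112802e-03]
 [-3.33234124e-05 -1.28823954e-03 -9.99999170e-01]] 0.08537413980348958 [0.05997055 0.5661425  0.58809737]
```

View pics/top0.png

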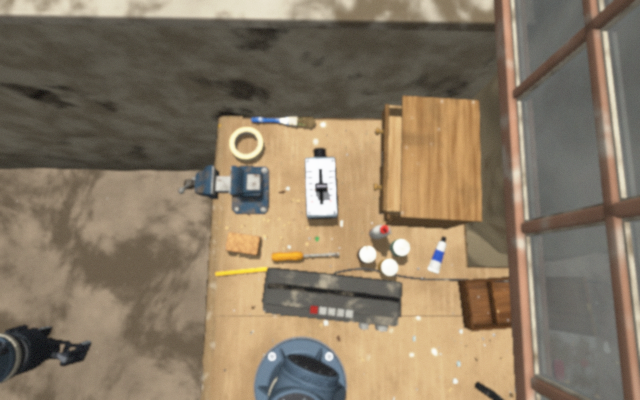

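View pics/side0.png

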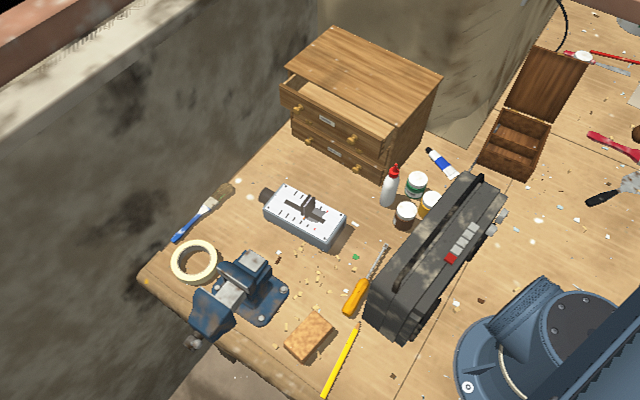

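The top view shows the extractor at about (321,187), with the duct up at (320,153) and the paddle near (321,186). The toolbox is between it and the base, and the chest of drawers is on the right. I'll enlarge both views and cast rays.

```bash
cat > h.py <<'E'
import numpy as np, cv2
from plant import env, vision
def ray(n,u,v,z):
    m=vision.camera_model(n);R=np.array(m["R"]);t=np.array(m["t"])
    d=R.T@np.linalg.solve(np.array(m["mtx"]),[u,v,1]);c=-R.T@t
    return c+d*(z-c[2])/d[2]
def proj(n,X):
    m=vision.camera_model(n);p=np.array(m["mtx"])@(np.array(m["R"])@np.array(X)+np.array(m["t"]));return p[:2]/p[2]
E
python3 - <<'E'
from h import *
a=cv2.imread("pics/top0.png")[140:230,285:355];b=cv2.imread("pics/side0.png")[170:260,250:360]
r=lambda x:cv2.resize(x,None,fx=6 if x is a else 4,fy=6 if x is a else 4,interpolation=cv2.INTER_CUBIC)
A=r(a);B=r(b);C=np.zeros((max(A.shape[0],B.shape[0]),860,3),np.uint8)
C[:A.shape[0],:420]=A;C[:B.shape[0],420:860]=B;cv2.imwrite("pics/c.png",C[:,:800] if 0 else cv2.resize(C,(796,500)) )
# top plate mask
img=cv2.imread("pics/top0.png");hsv=cv2.cvtColor(img,cv2.COLOR_BGR2HSV)
m=((hsv[...,1]<45)&(hsv[...,2]>150)).astype(np.uint8);m[:145]=0;m[230:]=0;m[:,:295]=0;m[:,350:]=0
c=max(cv2.findContours(m,0,2)[0],key=cv2.contourArea);rc=cv2.minAreaRect(c);print(rc)
P=np.array([ray("top",*p,0.05) for p in cv2.boxPoints(rc)]);print(P.round(4),P.mean(0))
for a_,b_ in((0,1),(1,2)):print(np.linalg.norm(P[a_]-P[b_]),np.degrees(np.arctan2(*(P[b_]-P[a_])[[1,0]])))
E
```

```text
((320.6500244140625, 186.0500030517578), (58.848541259765625, 31.348876953125), 87.87889862060547)
[[ 0.6401 -0.0039  0.05  ]
 [ 0.6445 -0.0967  0.05  ]
 [ 0.4686 -0.1022  0.05  ]
 [ 0.4647 -0.0121  0.05  ]] [ 0.554494   -0.05374797  0.05      ]
0.09291604965519044 -87.30383165763692
0.17603168807341704 -178.21328391063477
```

View pics/c.png

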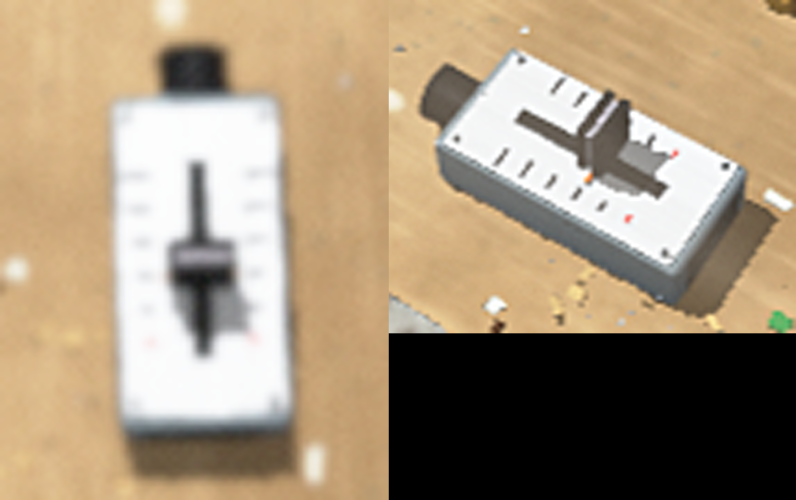

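The crops show the lever near the second rest. The housing centre is about (0.554,-0.054) and its yaw about 2.2°. Next I raise the tool, close the fingers and turn them square to the housing.

```bash
python3 -m creep '[[0,0,0,-1,0,0,-7],[0,0,0,-1,0,0,-7],[0,0,0,-1,0,0,-6.9],[0,-2.8,-3.8,0,0,0,0],[0,-2.8,-3.8,0,0,0,0],[0,-2.8,-3.8,0,0,0,0],[0,-2.8,-3.8,0,0,0,0],[0,-2.8,-3.8,0,0,0,0]]' 40
```

```text
t: 0.9
eef_pos: [0.3159, 0.3113, 0.2781]
tcp_rot: [[-0.999, -0.04, -0.0], [-0.04, 0.999, -0.0], [0.0, -0.0, -1.0]]
ft_force: [0.8, 1.2, 0.1]
gripper_width: 0.0003
grip_force: 0.0
```

```bash
python3 -m creep '[[0,-2.74,-3.74,0,0,0,0],[0,-2.74,-3.74,0,0,0,0],[0,-2.74,-3.74,0,0,0,0],[0,-2.74,-3.74,0,0,0,0],[0,-2.74,-3.74,0,0,0,0],[0,-2.74,-3.74,0,0,0,0],[0,-2.74,-3.74,0,0,0,0],[0,-2.74,-3.74,0,0,0,0],[0,-2.74,-3.74,0,0,0,0],[0,-2.74,-3.74,0,0,0,0]]'
python3 - <<'E'
from h import *
s=env.get_state();print(s["eef_pos"],s["ft_force"])
im=vision.capture("side")[:,:,::-1];cv2.imwrite("pics/s1.png",cv2.resize(im[100:300,200:450],(750,600),interpolation=cv2.INTER_CUBIC))
E
```

```text
t: 1.9
eef_pos: [0.6044, -0.0519, 0.278]
tcp_rot: [[-0.999, -0.039, -0.001], [-0.039, 0.999, 0.0], [0.001, 0.0, -1.0]]
ft_force: [1.0, 0.9, 1.4]
gripper_width: -0.0003
grip_force: 0.0
[ 0.60444058 -0.05190558  0.27796554] [1.00920371 0.94283351 1.38585051]
```

View pics/s1.png

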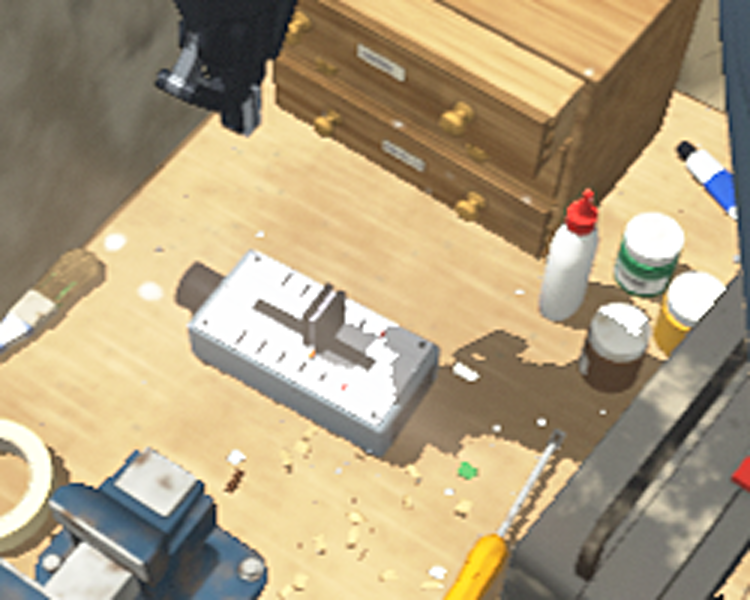

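The gripper hangs beyond the extractor's far end, and the side view gives the plate corners clearly (crop (252,253), (437,348), (372,445) and (195,322)). I'll use them to cross-check the housing pose while going part-way down.

```bash
python3 - <<'E'
from h import *
P=np.array([ray("side",200+u/3,100+v/3,.05) for u,v in((252,253),(437,348),(372,445),(195,322))]);print(P.round(3),P.mean(0))
print([ray("side",200+u/3,100+v/3,.05).round(3) for u,v in ((381,334),(343,386),(313,354))])
E
python3 -m creep '[[0,0,0,3,0,0,0],[0,0,0,3,0,0,0],[0,0,0,3,0,0,0],[0,0,0,3,0,0,0],[0,0,0,2,0,0,0],[0,0,0,1,0,0,0],[0,0,0,0,0,0,0]]'
```

```text
[[ 0.637 -0.087  0.05 ]
 [ 0.467 -0.095  0.05 ]
 [ 0.463  0.002  0.05 ]
 [ 0.634 -0.01   0.05 ]] [ 0.55026226 -0.04726292  0.05      ]
[array([ 0.51 , -0.081,  0.05 ]), array([ 0.508, -0.027,  0.05 ]), array([ 0.543, -0.037,  0.05 ])]
t: 2.65
eef_pos: [0.6028, -0.05, 0.127]
tcp_rot: [[-0.999, -0.039, -0.003], [-0.039, 0.999, 0.0], [0.003, 0.0, -1.0]]
ft_force: [-0.4, -0.9, -0.5]
gripper_width: 0.0005
grip_force: 0.0
```

Both views agree on a centre near (0.554,-0.052), with the lever at the second rest. Now I go down beside the paddle's open face and approach it.

```bash
python3 -m creep '[[0,0,0,1.4,0,0,0],[0,0,0,1.4,0,0,0],[0,0,0,1.4,0,0,0],[0,0,0,0,0,0,0],[0,0.8,0,0,0,0,0],[0,0.8,0,0,0,0,0],[0,0.4,0,0,0,0,0],[0,0,0,0,0,0,0]]'
python3 - <<'E'
from h import *
im=vision.capture("side")[:,:,::-1];cv2.imwrite("pics/s2.png",cv2.resize(im[120:270,220:380],(640,600),interpolation=cv2.INTER_CUBIC))
E
```

```text
t: 3.45
eef_pos: [0.5831, -0.051, 0.0871]
tcp_rot: [[-0.999, -0.039, 0.001], [-0.039, 0.999, -0.0], [-0.001, -0.0, -1.0]]
ft_force: [-0.1, 0.1, -0.2]
gripper_width: -0.0002
grip_force: 0.0
```

View pics/s2.png

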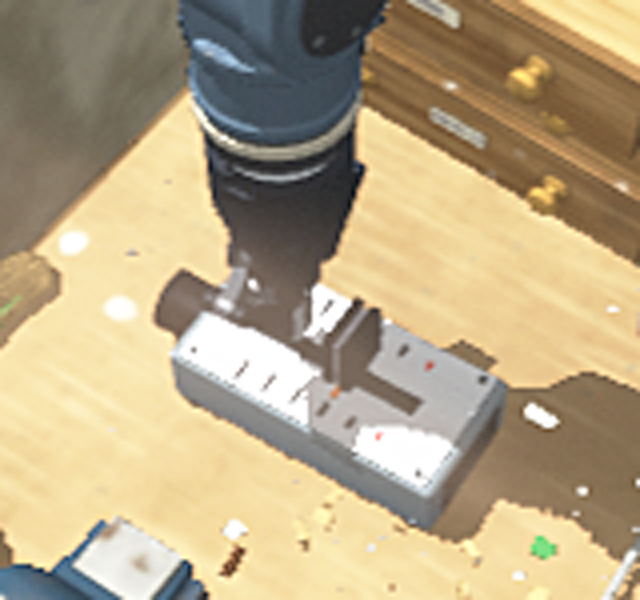

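The closed fingertips at about (295,330) sit just clear of the paddle's open face at (340,345), at a good height. Now I push toward closed.

```bash
python3 -m creep '[[0,0.3,0,0,0,0,0],[0,0.3,0,0,0,0,0],[0,0.3,0,0,0,0,0],[0,0.3,0,0,0,0,0],[0,0.3,0,0,0,0,0]]'; python3 -m creep '[[0,0.3,0,0,0,0,0],[0,0.3,0,0,0,0,0],[0,0.3,0,0,0,0,0],[0,0.3,0,0,0,0,0],[0,0.3,0,0,0,0,0]]';python3 -m creep '[[0,0.3,0,0,0,0,0],[0,0.3,0,0,0,0,0],[0,0.3,0,0,0,0,0],[0,0.3,0,0,0,0,0]]'
```

```text
t: 4.0
eef_pos: [0.5684, -0.0515, 0.0863]
tcp_rot: [[-0.999, -0.039, -0.0], [-0.039, 0.999, -0.0], [0.0, -0.0, -1.0]]
ft_force: [-0.9, 0.5, -0.3]
gripper_width: 0.0
grip_force: 0.0
t: 4.5
eef_pos: [0.554, -0.0521, 0.0864]
tcp_rot: [[-0.999, -0.039, 0.001], [-0.039, 0.999, -0.0], [-0.001, -0.0, -1.0]]
ft_force: [0.4, -0.9, -0.1]
gripper_width: 0.0
grip_force: 0.1
t: 4.9
eef_pos: [0.5427, -0.0525, 0.0865]
tcp_rot: [[-0.999, -0.039, 0.002], [-0.039, 0.999, -0.0], [-0.002, -0.0, -1.0]]
ft_force: [7.0, 0.9, -5.0]
gripper_width: -0.0001
grip_force: 3.2
```

```bash
for i in 1 2; do :; done; python3 -m creep '[[0,0.2,0,0,0,0,0],[0,0.2,0,0,0,0,0]]' | grep -E "eef|ft_"; python3 -m creep '[[0,0.2,0,0,0,0,0],[0,0.2,0,0,0,0,0]]'| grep -E "eef|ft_"; python3 -m creep '[[0,0.2,0,0,0,0,0]]'| grep -E "eef|ft_"; python3 -m creep '[[0,0.2,0,0,0,0,0]]'| grep -E "eef|ft_"
```

```text
eef_pos: [0.5382, -0.0527, 0.0864]
ft_force: [2.6, -0.3, -1.7]
eef_pos: [0.533, -0.0528, 0.0863]
ft_force: [-0.2, -0.1, 0.6]
eef_pos: [0.5311, -0.0529, 0.0862]
ft_force: [0.2, 0.2, 0.5]
eef_pos: [0.5293, -0.053, 0.0863]
ft_force: [-0.2, -0.6, 0.4]
```

It clicked. I'll keep going, reading the force every step.

```bash
python3 -m creep '[[0,0.2,0,0,0,0,0],[0,0.2,0,0,0,0,0]]' | grep -E "eef|ft_"; python3 -m creep '[[0,0.2,0,0,0,0,0]]'| grep -E "eef|ft_"; python3 -m creep '[[0,0.2,0,0,0,0,0]]'| grep -E "eef|ft_"; python3 -m creep '[[0,0.2,0,0,0,0,0]]'| grep -E "eef|ft_"
```

```text
eef_pos: [0.5283, -0.0531, 0.0866]
ft_force: [15.3, 1.0, -10.8]
eef_pos: [0.5282, -0.0531, 0.0868]
ft_force: [22.8, 2.6, -19.3]
eef_pos: [0.5281, -0.0532, 0.0871]
ft_force: [28.7, 3.0, -22.6]
eef_pos: [0.5279, -0.0532, 0.0872]
ft_force: [36.4, 3.6, -29.2]
```

Run:
```python
from h import *
im=vision.capture("side")[:,:,::-1];cv2.imwrite("pics/s3.png",cv2.resize(im[120:270,220:380],(640,600),interpolation=cv2.INTER_CUBIC))
```

```text
(no output)
```

View pics/s3.png

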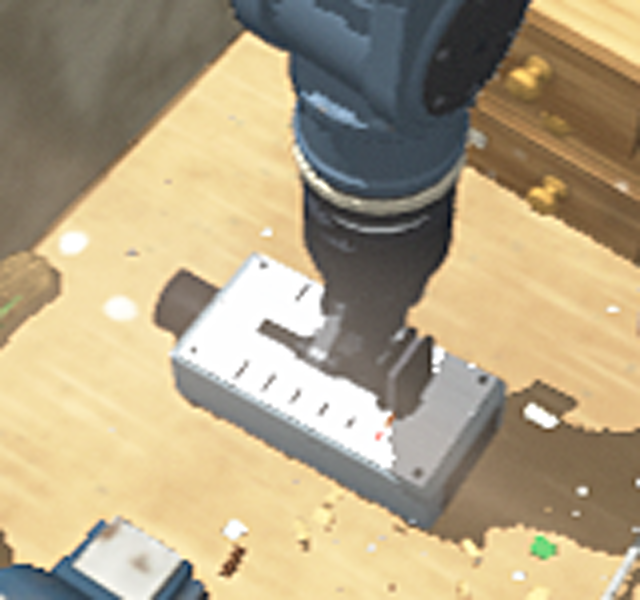

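The fingers are hard against the stop at 36 N, with the pointer at the red mark (388,420). I'll back off, lift, cross over and come down on the closed side.

```bash
python3 -m creep '[[0,-0.5,0,0,0,0,0],[0,-0.5,0,0,0,0,0],[0,-1,0,0,0,0,0],[0,-0.5,0,0,0,0,0],[0,0,0,-2,0,0,0],[0,0,0,-2.5,0,0,0],[0,0,0,-2.5,0,0,0],[0,0,0,0,0,0,0]]'
```

```text
t: 6.85
eef_pos: [0.5465, -0.0526, 0.1594]
tcp_rot: [[-0.999, -0.039, 0.005], [-0.039, 0.999, -0.001], [-0.005, -0.001, -1.0]]
ft_force: [1.4, -0.6, -0.1]
gripper_width: -0.0
grip_force: 0.0
```

```bash
python3 -m creep '[[0,2,0,0,0,0,0],[0,2,0,0,0,0,0],[0,2,0,0,0,0,0],[0,1.85,0,0,0,0,0],[0,0,0,0,0,0,0],[0,0,0,2,0,0,0],[0,0,0,2,0,0,0],[0,0,0,2,0,0,0],[0,0,0,1.3,0,0,0],[0,0,0,0,0,0,0]]'
python3 - <<'E'
from h import *
im=vision.capture("side")[:,:,::-1];cv2.imwrite("pics/s4.png",cv2.resize(im[120:270,220:380],(640,600),interpolation=cv2.INTER_CUBIC))
E
```

```text
t: 7.85
eef_pos: [0.4657, -0.0553, 0.0814]
tcp_rot: [[-0.999, -0.039, -0.003], [-0.039, 0.999, 0.0], [0.003, 0.0, -1.0]]
ft_force: [-0.7, 0.6, -0.6]
gripper_width: -0.0001
grip_force: 0.0
```

View pics/s4.png

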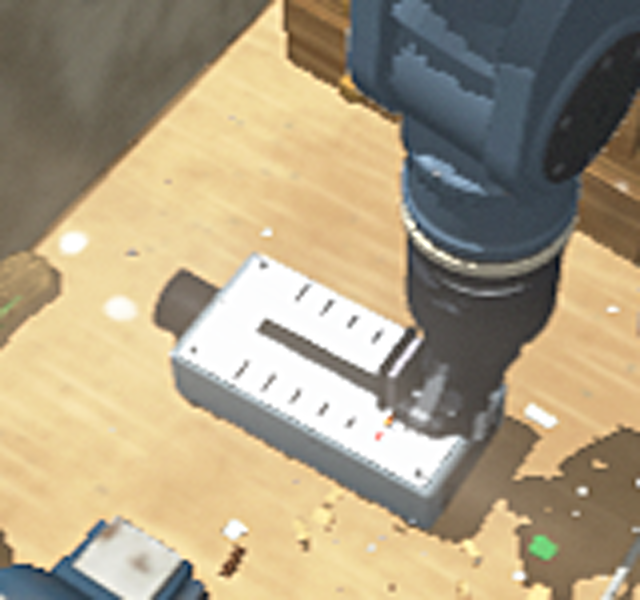

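The lever stands at the red mark, with the fingers on its near side at about (430,400). Now I push open with force readings. I expect the crests near TCP x = 0.499, 0.517 and 0.535.

```bash
f(){ grep -E "eef|ft_"|tr '\n' ' ';echo; }
python3 -m creep '[[0,-0.5,0,0,0,0,0],[0,-0.5,0,0,0,0,0],[0,-0.5,0,0,0,0,0],[0,-0.3,0,0,0,0,0]]'|f
python3 -m creep '[[0,-0.2,0,0,0,0,0],[0,-0.2,0,0,0,0,0]]'|f
python3 -m creep '[[0,-0.2,0,0,0,0,0]]'|f
python3 -m creep '[[0,-0.2,0,0,0,0,0]]'|f
python3 -m creep '[[0,-0.2,0,0,0,0,0]]'|f
python3 -m creep '[[0,-0.2,0,0,0,0,0]]'|f
python3 -m creep '[[0,-0.2,0,0,0,0,0]]'|f
```

```text
eef_pos: [0.4854, -0.0548, 0.0838] ft_force: [0.2, -0.1, 0.2] 
eef_pos: [0.4884, -0.0546, 0.0834] ft_force: [-0.2, 0.2, -0.5] 
eef_pos: [0.49, -0.0545, 0.0833] ft_force: [-5.0, -0.7, 4.6] 
eef_pos: [0.4911, -0.0545, 0.0832] ft_force: [-5.6, -1.8, 5.0] 
eef_pos: [0.4929, -0.0544, 0.0832] ft_force: [-6.8, -0.8, 5.2] 
eef_pos: [0.4951, -0.0544, 0.0832] ft_force: [-4.2, -1.0, 2.4] 
eef_pos: [0.4977, -0.0543, 0.0832] ft_force: [-1.5, -1.0, -0.6]
```

Contact came at about x = 0.489, as predicted, and the lever is now at the first crest.

```bash
f(){ grep -E "eef|ft_"|tr '\n' ' ';echo; }
python3 -m creep '[[0,-0.2,0,0,0,0,0],[0,-0.2,0,0,0,0,0]]'|f
python3 -m creep '[[0,-0.2,0,0,0,0,0],[0,-0.2,0,0,0,0,0]]'|f
python3 -m creep '[[0,-0.2,0,0,0,0,0]]'|f
python3 -m creep '[[0,-0.2,0,0,0,0,0]]'|f
python3 -m creep '[[0,-0.2,0,0,0,0,0]]'|f
python3 -m creep '[[0,-0.2,0,0,0,0,0]]'|f
python3 -m creep '[[0,-0.2,0,0,0,0,0]]'|f
python3 -m creep '[[0,-0.2,0,0,0,0,0]]'|f
```

```text
eef_pos: [0.5029, -0.054, 0.0834] ft_force: [-0.4, -0.0, -0.1] 
eef_pos: [0.5066, -0.0539, 0.0834] ft_force: [-0.5, 0.1, 0.3] 
eef_pos: [0.5081, -0.0538, 0.0833] ft_force: [-4.5, -0.0, 2.9] 
eef_pos: [0.5092, -0.0538, 0.0832] ft_force: [-6.0, -2.0, 4.6] 
eef_pos: [0.511, -0.0537, 0.0832] ft_force: [-6.1, -0.5, 4.4] 
eef_pos: [0.5132, -0.0537, 0.0832] ft_force: [-4.1, -0.6, 3.0] 
eef_pos: [0.5159, -0.0536, 0.0832] ft_force: [-0.8, -0.5, 0.8] 
eef_pos: [0.5187, -0.0534, 0.0833] ft_force: [-0.4, 1.0, -0.5]
```

Two clicks so far, both matching the 18 mm spacing. Now for the third, with the crest expected near x = 0.534.

```bash
f(){ grep -E "eef|ft_"|tr '\n' ' ';echo; }
python3 -m creep '[[0,-0.2,0,0,0,0,0],[0,-0.2,0,0,0,0,0]]'|f
python3 -m creep '[[0,-0.2,0,0,0,0,0]]'|f
python3 -m creep '[[0,-0.2,0,0,0,0,0]]'|f
python3 -m creep '[[0,-0.2,0,0,0,0,0]]'|f
python3 -m creep '[[0,-0.2,0,0,0,0,0]]'|f
python3 -m creep '[[0,-0.2,0,0,0,0,0]]'|f
python3 -m creep '[[0,-0.2,0,0,0,0,0]]'|f
```

```text
eef_pos: [0.5228, -0.0532, 0.0834] ft_force: [-0.9, 0.1, 0.1] 
eef_pos: [0.5246, -0.0532, 0.0833] ft_force: [-0.8, 0.0, 0.1] 
eef_pos: [0.526, -0.0531, 0.0833] ft_force: [-5.3, -1.4, 4.8] 
eef_pos: [0.5272, -0.0531, 0.0832] ft_force: [-6.8, -1.1, 4.5] 
eef_pos: [0.5291, -0.0531, 0.0832] ft_force: [-6.3, -0.1, 4.1] 
eef_pos: [0.5312, -0.053, 0.0832] ft_force: [-4.4, -0.6, 2.9] 
eef_pos: [0.5339, -0.0529, 0.0832] ft_force: [-1.7, -0.5, -0.3]
```

```bash
f(){ grep -E "eef|ft_"|tr '\n' ' ';echo; }
python3 -m creep '[[0,-0.2,0,0,0,0,0]]'|f
python3 -m creep '[[0,0,0,0,0,0,0],[0,0,0,0,0,0,0],[0,0,0,0,0,0,0]]'|f
python3 -m creep '[[0,1,0,0,0,0,0],[0,1,0,0,0,0,0],[0,0.5,0,0,0,0,0],[0,0,0,-2,0,0,0],[0,0,0,-3,0,0,0],[0,0,0,-3,0,0,0],[0,0,0,-3,0,0,0],[0,0,0,-3,0,0,0],[0,0,0,0,0,0,0],[0,0,0,0,0,0,0]]'|f
python3 - <<'E'
from h import *
im=vision.capture("side")[:,:,::-1];cv2.imwrite("pics/s5.png",cv2.resize(im[120:270,220:380],(640,600),interpolation=cv2.INTER_CUBIC))
E
```

```text
eef_pos: [0.5367, -0.0527, 0.0833] ft_force: [0.4, -0.6, 0.2] 
eef_pos: [0.5364, -0.0527, 0.0833] ft_force: [0.1, 0.2, 0.1] 
eef_pos: [0.5111, -0.0538, 0.2237] ft_force: [-0.7, 0.4, 0.1]
```

View pics/s5.png

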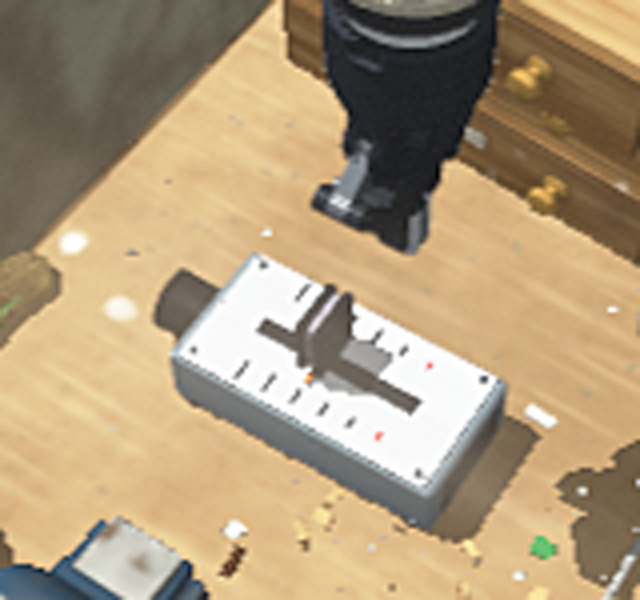

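The pointer at (309,378) sits beside the third tick from red (296,395), with the same offset it had from the red mark at home. The fingers are clear, so I'm handing in.

```bash
python3 -c "
from plant import env
print(env.close_job())"
```

```text
the job is handed in; nothing more can be done
None
```

I pushed the lever home against its closed stop, then opened it by feel to the third click. It was resting in the third notch, with the fingers well clear, when I handed the job in; the hand-in returned no verdict.

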